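# Hold a car radio's heat sink against its amplifier chip while the screws go in

### The job

Be my third hand on this car radio: stand the finned heat sink on the lip at the radio's back, flat face to the amplifier chip and its two slots in line with the brass screw bosses, and press it squarely on the chip's pad with a steady push of about 10 newtons (the sprung chip gives about 5 mm; my screws will draw it the rest). Press gently, never ramming the radio, and leave the other things on the bench where they are. Hold the push for at least two seconds and finish the program still gripping and pressing.

Things in the scene. Friction and masses are not known exactly. Their poses are not given: they have to be found in the camera images.
- heatsink: aluminium heat sink, 0.13 kg, upright on the blue mat: flat plate 116 (y) x 46 (z) x 5 mm (x), five upright fins on one side. Origin: middle of the LOWER EDGE of the flat face; +x points straight out of that face, away from the fins; z up. Plate x -5 to 0 mm, fins x -35 to -5 mm, y -22 to 22 mm. A screw slot 12 x 6 mm near each end of the plate, at y +-49 mm, 23 mm up
- fin_grip (a point): on the heat sink: middle of the fin block, 28 mm above its foot, 20 mm behind its flat face; there it is 44 mm wide along y between the flat outer faces of the outer fins, which are 30 mm deep (x), 46 mm tall and free above. Axes as the heat sink's
- radio: open car radio, steel tray 178 (y) x 156 mm (x), clamped in a bench vice, immovable. Origin: on the mat below its middle; +x from its back wall to its front, z up. The back wall (x -78 mm) faces the robot's right, sometimes half towards the robot; walls end 68 mm above the mat; vice jaws reach y +-113 mm, its knob y -139 mm
- lip (a point): on the radio: middle of the top of the flat steel lip that sticks out outwards (-x) from the foot of the back wall: 62 mm deep (x), 136 mm wide (y), its top 18 mm above the mat, 21 mm above the table. This point is 31 mm out from the back wall. Axes as the radio's
- seat (a point): on the radio: point on the lip's top, midway between two brass screw bosses (10 mm thick, at y +-49 mm, 23 mm above the lip, standing 6 mm out of the back wall), in the plane of their tips. The heat sink's origin comes here if its plate lies on the bosses, and 2.5 mm short of it (-x) with the chip 5 mm in. Axes as the radio's: press along +x
- chip: black amplifier chip between the bosses, with a light blue-grey thermal pad 60 (y) x 26 mm (z) on its face, which looks out of the back wall (-x of the radio) and takes the heat sink's flat face; pressed, it moves straight into the radio. Its origin is no visible point; use point pad_face
- pad_face (a point): middle of the face of the thermal pad, 23 mm above the lip; at rest 7.5 mm outside (-x) of the boss tips, i.e. of the seat. Axes as the radio's; moves with the chip
- clip (a joint): how far the chip is pushed into the radio (m): 0 at rest, growing along the radio's +x. Its leaf-spring clip pushes back 2 N per mm, so 0.005 is 10 N; at 0.0075 the plate meets the brass bosses and stops hard
- screwdriver: a large screwdriver with an orange handle; a bystander, to be left where it is; origin at the middle of its underside
- bit_rack: yellow rack with eight upright bits, 45 x 120 x 50 mm; a bystander, to be left where it is; origin at the middle of its underside
- disc_drive: silver disc drive, 150 x 146 x 33 mm; a bystander, to be left where it is; origin at the middle of its underside
- screw_dish: round steel dish of screws, 80 mm across, 16 mm tall; a bystander, to be left where it is; origin at the middle of its underside
- nut_driver: small driver with a green handle, 150 mm long; a bystander, to be left where it is; origin at the middle of its underside
There are look-alikes about, which are no part of the job. Of the things that look like the heatsink, the largest one is meant.

How it is judged:
By the outcome, as a careful person would: the job done as asked, in the order asked, and still so for the second after the job is handed in, while the arm keeps its last pose, push and grip.
It also fails if it takes over 43 s, if anything falls off the work surface, if the arm or the gripper's body presses on something with over 40 N, if the wrist force passes 120 N, or if a joint passes its speed limit or range.

### The arm

A 6-joint arm with a two-finger parallel gripper is mounted at the origin on the work surface. World frame = base frame: x ahead of the robot, y to its left, z up, the work surface at z = 0. Lengths are in m, angles in rad, forces in N, time in s.
With the tool pointing down it reaches from about 0.35 to 0.85 m from the base axis. Payload 8.1 kg.
Tool frame: the origin (TCP) lies midway between the tips of the shut fingers; the grasp point (between the pads) lies 19 mm behind it; z points along the fingers, x is the direction in which the jaws open and shut, and the axes are right-handed (so a half turn about z gives the same grasp; the last joint's range is limited). The gripper opens to 93 mm and grips with 3 to 60 N. Pads are 15 mm wide; open, the fingers measure 128 mm over their backs; the gripper's body (75 mm by 188 mm) begins 65 mm behind the grasp point.
Start: joints at [-1.341, 0.13, 1.488, -0, 1.523, -0.085], TCP at [0.186, -0.571, 0.219] pointing down, gripper open.
Joint ranges: [-2.96, 2.96], [-0.89, 2.26], [0.02, 2.5], [-1.34, 4.48], [0, 2.73], [-2.66, 2.66]. Speed limits (rad/s): [2.39, 2.39, 2.79, 3.14, 3.14, 3.14].

### API

Orientations are given as a 3x3 rotation matrix whose columns are the frame's x, y, z axes.
In Python, from workcell import robot gives the robot as it stands.
- The arm moves only by the tool send_rows, never from a script. Its argument "rows" is a list of rows, each a list of 5 numbers: the shift along the world's x, y, z in m, then the turn about the world's z in degrees, then the closure, from -1 (fully open) to 1 (shut). A call has 1 to 5 rows; each row shifts and turns the commanded pose from where the row before left it; what a row does not reach is not made up. A row lasts 1/8 s, in which the tool goes at most 62.5 mm and 10.7 degrees, less where a joint would pass 70% of its speed; a pose out of reach is approached as far as the arm can. A call is refused whole if a number of a shift passes 0.0625 or a number of a turn 10.7, either way. A call with a gripper value outside its range is refused whole. The fingers move at their own pace and stop on an object; "grip_force" is the grip in N (left out, the last holds). Time passes only in rows, so rows that do not move let the fingers close. It gives the time, the measured TCP pose, the force and the opening at its end, in the units of the state.
- robot.get_state(): the state, without advancing time (a new reading comes with each control period).
- robot.snapshot(name): name is "scene" or "top"; returns a dict with "img" (480x640x3 uint8, red, green, blue), "intrinsics" (3x3 intrinsics, pixels), "dist" ([k1, k2, p1, p2, k3] as OpenCV has them; the pictures are not rectified), "world_from_camera" (4x4, takes a point from camera to world coordinates). Camera axes: x right, y down, z forward; pixel columns grow to the right and rows downward; lengths in m; the calibration is good to about 2 mm. A picture is of the moment at which its call begins. There is no depth.
- robot.job_done(): hands the job in, once; it reports no verdict.
Trained networks look in a picture, given as the dict that the camera call returned (one of the last four; its "shot" number tells which), for a name from the list of things; names that differ only in an ending like _2 or _b are one class to them, and where a whole thing is asked for, a point or a joint stands for the part that bears it (a point fixed in the world has none). Each returns a list of dicts, best first, with "score" (0 to 1); they miss things now and then, are a little off and sometimes report something else, mostly with a low value. They report only what shows in the picture. A call takes as long as a camera call. They do not tell look-alikes from the thing itself.
- robot.recognise(picture, thing): "position" ([column, row] in pixels, amid what is visible of it).
- robot.regions_of(picture, thing): "mask" (480x640 bool, what is visible of it) and "position" ([column, row] in pixels, amid what is visible of it).
The state is a dict: "time": time; "joints": joint angles; "joint_vel": joint speeds; "tau": joint torques, N m; "ee_pos": TCP position; "tool_rot": TCP orientation; "ft_force": force on the tool from outside, world axes, zero at the start; "ft_torque": the same for the moment, N m; "gripper_width": opening from 0.0 (shut) to 1.0 (fully open).
Only numpy, scipy, OpenCV 4.12 (cv2) and the standard library are available. Lean on these libraries where they do the work, as an engineer would, in place of code of your own. Each camera call takes 0.05 s, during which the arm holds its last target.

## Working session

There is one attempt and no reset: what is moved stays moved. The work goes in short steps, Python scripts to look and compute and a tool call to move; the robot and the scene stay as the last step left them, time stands still between calls to the robot, and variables do not carry over. Pictures are saved under pics/ and viewed, and the job is handed in when it is done.

Besides the shell and the picture viewer there is one more tool, called after ">>>" as name(argument=value, ...) on one line, values as JSON. send_rows: Moves the arm, as the interface text tells. Its arguments: {"type":"object","properties":{"rows":{"type":"array","items":{"type":"array","items":{"type":"number"}}},"grip_force":{"type":"number"}},"required":["rows"]}

```bash
mkdir -p pics; ls; python3 - <<'E'
from workcell import robot
import cv2,pickle
s=robot.get_state(); print(s)
d={}
for n in("scene","top"):
    p=robot.snapshot(n); cv2.imwrite(f"pics/{n}0.png",p["img"][:,:,::-1]); d[n]=p
    print(n,p["intrinsics"],p["dist"],p["world_from_camera"])
    for t in("heatsink","radio","chip","lip","screwdriver","bit_rack","disc_drive","screw_dish","nut_driver"):
        print(t,[(r["position"],round(r["score"],2)) for r in robot.recognise(p,t)])
pickle.dump(d,open("d0.pkl","wb"))
E
```

```text
pics
{'time': 0.0, 'joints': array([-1.34136910e+00,  1.31167215e-01,  1.48930608e+00, -7.43095697e-06,
        1.52300257e+00, -8.53663770e-02]), 'joint_vel': array([0.00138008, 0.00124173, 0.00140965, 0.00136042, 0.00098824,
       0.00101105]), 'tau': array([-5.98144834e-04, -5.59841895e+01, -4.91765535e+01,  7.67404656e-02,
        3.58971732e-02, -1.40363659e-04]), 'ee_pos': array([ 0.18567594, -0.56993034,  0.21756913]), 'tool_rot': array([[ 3.09620161e-01, -9.50860224e-01, -4.35507125e-04],
       [-9.50858472e-01, -3.09620429e-01,  1.83217549e-03],
       [-1.87698470e-03, -1.53172831e-04, -9.99998227e-01]]), 'ft_force': array([-1.57790425,  0.39838615, -0.68582149]), 'ft_torque': array([-0.02966139,  0.04984203, -0.00584911]), 'gripper_width': 1.0020609141081718}
scene [[550.29458039   0.         315.56098157]
 [  0.         550.29458039 244.0857103 ]
 [  0.           0.           1.        ]] [-0.03060426  0.          0.          0.          0.        ] [[ 0.86750237  0.3206266  -0.38031332  1.03316762]
 [ 0.49724426 -0.5800097   0.64524174 -0.82698465]
 [-0.01370375 -0.748
[... 624 characters left out ...]
         0.           1.        ]] [-0.12334647  0.          0.          0.          0.        ] [[-0.02421987 -0.99646012  0.0805024   0.44067946]
 [-0.99959411  0.02293024 -0.01690604  0.01267951]
 [ 0.01500025 -0.08087919 -0.99661103  1.51667323]
 [ 0.          0.          0.          1.        ]]
heatsink [([447.1, 294.3], 0.72), ([447.4, 250.6], 0.63), ([397.3, 254.8], 0.51)]
radio [([245.3, 259.5], 0.73)]
chip [([259.3, 235.7], 0.74), ([147.4, 323.3], 0.36)]
lip [([249.7, 258.5], 0.89)]
screwdriver [([526.3, 273.6], 0.98)]
bit_rack [([478.6, 195.5], 0.65)]
disc_drive [([134.3, 234.4], 0.68)]
screw_dish [([147.0, 318.1], 0.78)]
nut_driver [([253.8, 232.5], 0.69), ([406.4, 180.5], 0.65)]
```

View pics/scene0.png

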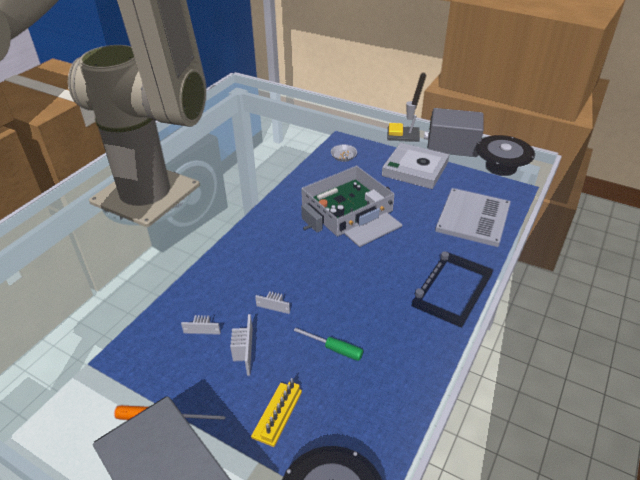

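View pics/top0.png

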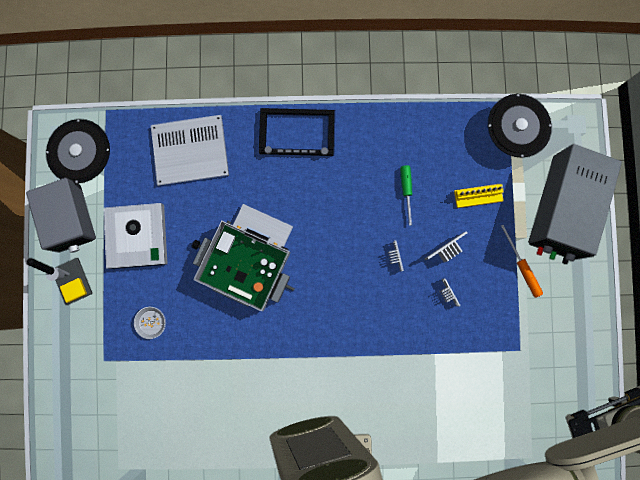

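```bash
python3 - <<'E'
import cv2,numpy as np
a=cv2.imread("pics/top0.png");b=cv2.imread("pics/scene0.png")
h=np.hstack([cv2.resize(a[190:320,185:315],(400,400),interpolation=2),cv2.resize(a[210:310,380:480],(400,400),interpolation=2)])
g=np.hstack([cv2.resize(b[160:260,295:415],(480,400),interpolation=2)[:,:400],cv2.resize(b[290:390,190:290],(400,400),interpolation=2)])
cv2.imwrite("pics/z1.png",h);cv2.imwrite("pics/z2.png",g)
E
```

```text
(no output)
```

View pics/z1.png

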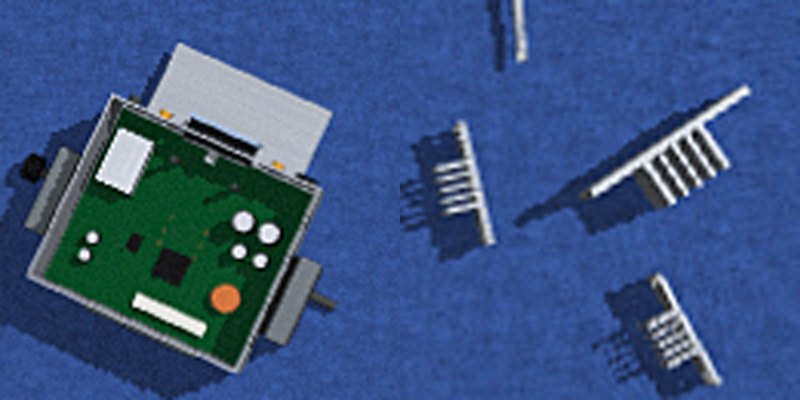

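View pics/z2.png

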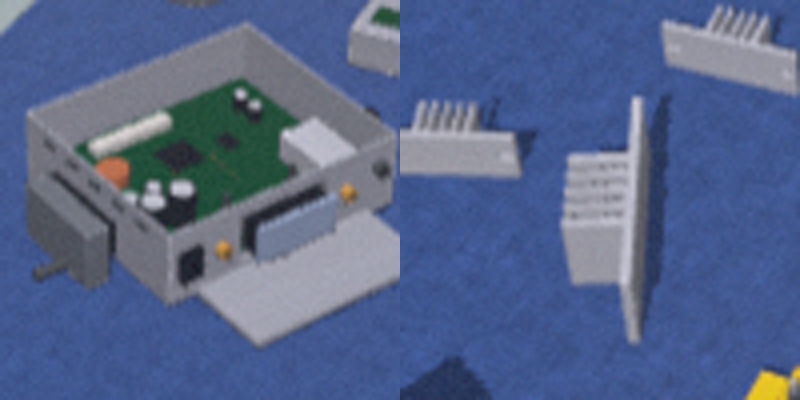

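```bash
cat > h.py <<'E'
import numpy as np,cv2
from scipy.optimize import least_squares
def proj(p,X):
    T=np.linalg.inv(p["world_from_camera"]);r,_=cv2.Rodrigues(T[:3,:3])
    return cv2.projectPoints(np.asarray(X,float).reshape(-1,1,3),r,T[:3,3],p["intrinsics"],np.asarray(p["dist"],float))[0].reshape(-1,2)
def body(X,pose):
    x,y,a=pose[:3];c,s=np.cos(a),np.sin(a);X=np.asarray(X,float)
    return np.c_[x+c*X[:,0]-s*X[:,1],y+s*X[:,0]+c*X[:,1],X[:,2]+(pose[3] if len(pose)>3 else 0)]
def ray(p,uv,z):
    n=cv2.undistortPoints(np.array([[uv]],float),p["intrinsics"],np.asarray(p["dist"],float)).ravel()
    W=p["world_from_camera"];d=W[:3,:3]@np.r_[n,1];o=W[:3,3];return o+d*(z-o[2])/d[2]
def box(x0,x1,y0,y1,z0,z1): return np.array([[x,y,z] for x in(x0,x1) for y in(y0,y1) for z in(z0,z1)])/1000.
HS=[box(-5,0,-58,58,0,46)]+[box(-35,-5,y-1.2,y+1.2,0,46) for y in(-20.8,-10.4,0,10.4,20.8)]
def render(p,boxes,pose,S=4,off=(0,0),size=(640,480)):
    m=np.zeros((size[1]*S,size[0]*S),np.uint8)
    for b in boxes:
        q=proj(p,body(b,pose));q=(q-np.array(off)+.5)*S-.5
        cv2.fillConvexPoly(m,cv2.convexHull(np.round(q*16).astype(np.int32)),255,shift=4)
    return cv2.resize(m,size,interpolation=cv2.INTER_AREA)/255.
E
python3 - <<'E'
from h import *;import pickle
from workcell import robot
d=pickle.load(open("d0.pkl","rb"))
p={}
for n in("scene","top"):
    p[n]=robot.snapshot(n)
    for t in("heatsink","radio"):
        for i,r in enumerate(robot.regions_of(p[n],t)):
            m=r["mask"];ys,xs=np.nonzero(m);print(n,t,r["score"],r["position"],m.sum(),xs.min(),xs.max(),ys.min(),ys.max())
            p[n][(t,i)]=m
pickle.dump(p,open("d1.pkl","wb"))
a=p["top"]["img"][:,:,::-1]
def z(im,u,v,w,h,s,name):
    c=cv2.resize(im[v:v+h,u:u+w],None,fx=s,fy=s,interpolation=cv2.INTER_CUBIC)
    for k in range(0,w,10):
        cv2.putText(c,str(u+k),(int((k+.5)*s),10),0,.35,(0,255,255),1); cv2.line(c,(int((k+.5)*s),12),(int((k+.5)*s),18),(0,255,255),1)
    for k in range(0,h,10):
        cv2.putText(c,str(v+k),(0,int((k+.5)*s)),0,.35,(0,255,255),1); cv2.line(c,(24,int((k+.5)*s)),(30,int((k+.5)*s)),(0,255,255),1)
    cv2.imwrite(name,c)
z(a,185,195,120,85,6.6,"pics/r_top.png")
b=p["scene"]["img"][:,:,::-1]
z(b,295,160,115,88,6.8,"pics/r_sc.png")
E
```

```text
scene heatsink 0.9 [204.8, 325.7] 465 182 219 316 333
scene heatsink 0.88 [246.7, 347.1] 715 231 251 317 372
scene heatsink 0.85 [270.1, 306.1] 457 255 290 293 313
scene radio 0.79 [349.7, 209.2] 5331 301 401 167 246
top heatsink 0.72 [448.4, 248.9] 400 425 465 232 261
top heatsink 0.64 [395.4, 255.2] 97 391 400 242 268
top heatsink 0.52 [445.4, 291.6] 165 442 458 280 304
top radio 0.82 [245.1, 255.3] 7330 190 293 204 310
```

View pics/r_top.png

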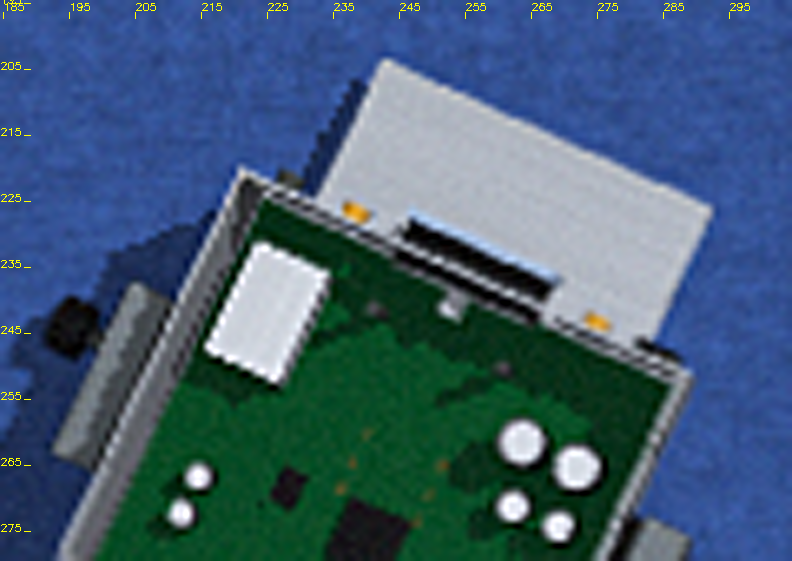

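View pics/r_sc.png

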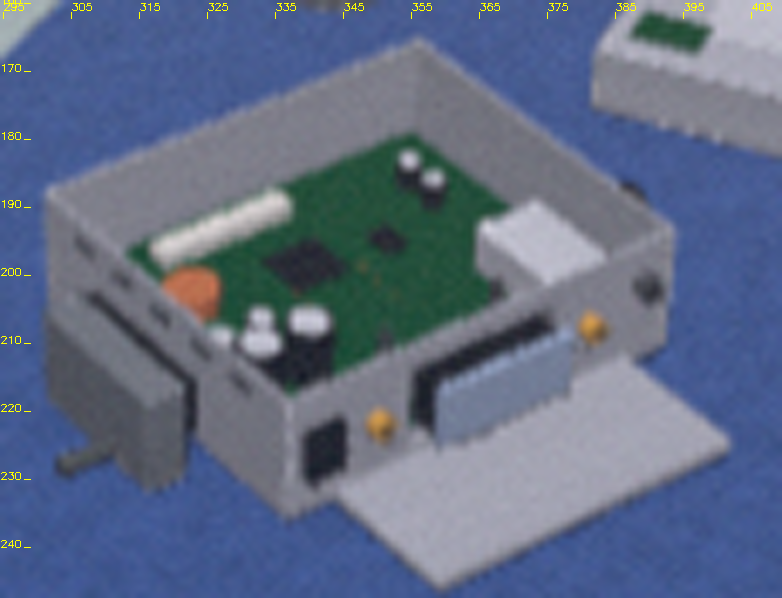

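```bash
python3 - <<'E'
from h import *;import pickle
p=pickle.load(open("d1.pkl","rb"))
L=[("top",(-140,-68,21),(242.8,203.3)),("top",(-140,68,21),(292.4,226.3)),("top",(-78,-89,71),(221.2,220)),("top",(-78,89,71),(289.3,251.3)),
("scene",(-84,49,44),(350.4,222.3)),("scene",(-84,-49,44),(381.6,207.7)),("scene",(-140,68,21),(359.2,244.8)),("scene",(-140,-68,21),(401.9,224.2)),
("scene",(-78,89,71),(337.1,217.6)),("scene",(-78,-89,71),(393.8,193)),("scene",(78,-89,71),(356.3,165.4)),("scene",(78,89,71),(301.6,187.1))]
def fit(sel):
    def f(q):return np.concatenate([(proj(p[n],body([np.array(X)/1000],q))[0]-uv) for n,X,uv in L if n in sel])
    s=least_squares(f,[.48,.2,2.75],loss="soft_l1");return s.x,f(s.x)
for sel in(("top",),("scene",),("top","scene")):
    x,r=fit(sel);seat=body([[-.084,0,.021]],x)[0];print(sel,x[:2],np.degrees(x[2]),"seat",seat);print(r.reshape(-1,2).round(1).tolist())
# heatsink mask fit
from scipy.optimize import minimize
M={"top":p["top"][("heatsink",0)],"scene":p["scene"][("heatsink",1)]}
def cost(q,sel):
    c=0
    for n in sel:
        r=render(p[n],HS,(q[0],q[1],q[2],.003)); m=M[n].astype(float)
        c+=np.abs(r-m).sum()/m.sum()
    return c
for sel in(("top",),("scene",),("top","scene")):
    best=min((minimize(cost,[*ray(p["top"],(446+du,247+dv),.025)[:2],np.radians(34)],args=(sel,),method="Nelder-Mead",options=dict(initial_simplex=None,xatol=1e-4,fatol=1e-3)) for du in(-2,2) for dv in(-2,2)),key=lambda s:s.fun)
    print("hs",sel,best.x[:2],np.degrees(best.x[2]),best.fun)
E
```

```text
('top',) [0.52412527 0.19046961] 154.01108612714623 seat [0.59963109 0.15366104 0.021     ]
[[0.0, 0.2], [0.3, -0.0], [0.0, 0.0], [-0.4, -0.2]]
('scene',) [0.52778905 0.19250059] 153.97857744119034 seat [0.60327398 0.15564919 0.021     ]
[[0.8, -0.0], [0.8, 0.4], [-0.5, -0.0], [0.2, -0.2], [-0.6, 0.7], [0.2, -0.3], [-0.0, -0.7], [-0.8, -0.1]]
('top', 'scene') [0.52665614 0.19210018] 153.6262225716519 seat [0.60191301 0.15478526 0.021     ]
[[-0.2, -0.8], [-0.1, -0.7], [-0.4, -1.2], [-1.0, -0.9], [0.1, -0.1], [0.3, 0.4], [-1.4, -0.0], [-0.5, -0.1], [-1.4, 0.6], [-0.3, -0.1], [-0.2, -0.7], [-1.2, -0.3]]
hs ('top',) [ 0.56565061 -0.30562079] 31.914063607297702 0.11524509803921569
hs ('scene',) [ 0.56828677 -0.3027246 ] 32.73065019138748 0.11841491841491843
hs ('top', 'scene') [ 0.56665333 -0.30427832] 32.40225547915958 0.39599862882215825
```

>>> send_rows(rows=[[0.036,0.025,0,1.43,-1],[0.036,0.025,0,1.43,-1],[0.036,0.025,0,1.43,-1],[0.036,0.025,0,1.43,-1],[0.036,0.025,0,1.43,-1]], grip_force=25)

```text
time: 1.92
ee_pos: [0.3669, -0.4447, 0.2188]
tool_rot: [[0.426, -0.905, 0.0], [-0.905, -0.426, -0.0], [0.0, -0.0, -1.0]]
ft_force: [-0.3, 0.2, 0.1]
gripper_width: 1.002
```

>>> send_rows(rows=[[0.036,0.025,0,1.43,-1],[0.036,0.025,0,1.43,-1],[0.036,0.025,0,1.43,-1],[0.036,0.025,0,1.43,-1],[0.04,0.03,0,1.43,-1]])

```text
time: 2.55
ee_pos: [0.5508, -0.3149, 0.2187]
tool_rot: [[0.535, -0.845, 0.0], [-0.845, -0.535, -0.0], [0.0, 0.0, -1.0]]
ft_force: [-0.4, -0.1, -0.1]
gripper_width: 0.995
```

>>> send_rows(rows=[[0,0,-0.03,0,-1],[0,0,-0.04,0,-1],[0,0,-0.03,0,-1],[0,0,0,0,-1]])

```text
time: 3.05
ee_pos: [0.5478, -0.3141, 0.1153]
tool_rot: [[0.535, -0.845, -0.005], [-0.845, -0.535, 0.004], [-0.006, 0.002, -1.0]]
ft_force: [-0.6, 0.8, -0.1]
gripper_width: 0.998
```

```bash
python3 - <<'E'
from h import *;from workcell import robot
for n in("scene","top"):
    p=robot.snapshot(n);b=p["img"][:,:,::-1].copy()
    s=robot.get_state();e=s["ee_pos"];print(e)
    o=[180,250,100,133] if n=="scene" else [385,190,110,110]
    S=4
    u,v,w,h=o;S=5
    c=cv2.resize(b[v:v+h,u:u+w],None,fx=S,fy=S,interpolation=2)
    def dot(X,col):
        q=proj(p,[X])[0];cv2.circle(c,tuple(int((q[i]-o[i]+.5)*S) for i in(0,1)),4,col,1)
    dot(e,(0,0,255));dot(np.array(e)+[0,0,.019],(0,255,255))
    cv2.imwrite(f"pics/g_{n}.png",c[:600])
E
```

```text
[ 0.54909297 -0.31501928  0.11783221]
[ 0.55009339 -0.31574358  0.11958705]
```

View pics/g_scene.png

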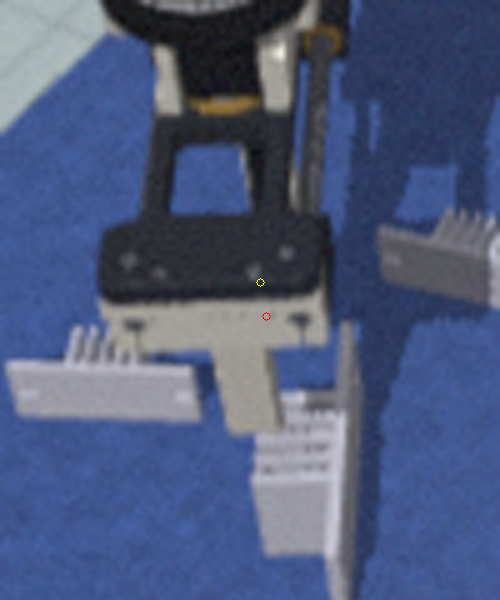

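View pics/g_top.png

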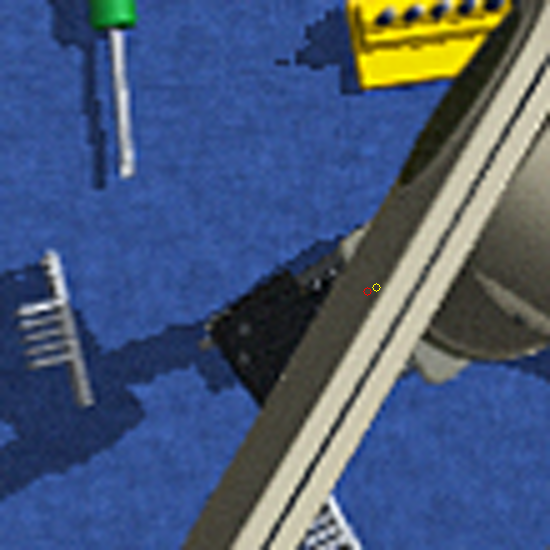

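```bash
python3 - <<'E'
from h import *;from workcell import robot
p=robot.snapshot("scene");s=robot.get_state();e=np.array(s["ee_pos"]);R=np.array(s["tool_rot"]);print(e)
for k in(-1,1):
  for w in(-.0075,.0075):
    q=proj(p,[e+R[:,0]*k*.0465+R[:,1]*w])[0];print(k,w,q,(q-[180,250]+.5)*5)
E
```

```text
[ 0.55068    -0.31620073  0.12062443]
-1 -0.0075 [238.52419204 294.22215859] [295.12096019 223.61079297]
-1 0.0075 [230.73599194 294.5433717 ] [256.17995968 225.21685852]
1 -0.0075 [235.4033847  331.77323835] [279.51692349 411.36619175]
1 0.0075 [227.07135558 332.12396706] [237.85677788 413.11983531]
```

>>> send_rows(rows=[[0,0,-0.03,0,-1],[0,0,-0.03,0,-1],[0,0,-0.025,0,-1],[0,0,-0.022,0,-1],[0,0,0,0,-1]])

```text
time: 3.82
ee_pos: [0.5491, -0.3151, 0.0106]
tool_rot: [[0.535, -0.845, -0.002], [-0.845, -0.535, 0.001], [-0.002, 0.001, -1.0]]
ft_force: [-0.5, -0.3, -0.6]
gripper_width: 1.0
```

>>> send_rows(rows=[[0,0,0,0,0.3],[0,0,0,0,0.6],[0,0,0,0,1],[0,0,0,0,1],[0,0,0,0,1]])

```text
time: 4.45
ee_pos: [0.5498, -0.3155, 0.0118]
tool_rot: [[0.535, -0.845, 0.0], [-0.845, -0.535, -0.0], [0.0, -0.0, -1.0]]
ft_force: [0.2, -0.5, 0.3]
gripper_width: 0.51
```

>>> send_rows(rows=[[0,0,0,0,1],[0,0,0,0,1]])

```text
time: 4.7
ee_pos: [0.5498, -0.3155, 0.0117]
tool_rot: [[0.535, -0.845, -0.0], [-0.845, -0.535, 0.0], [-0.0, 0.0, -1.0]]
ft_force: [-1.2, 1.1, 0.8]
gripper_width: 0.47
```

>>> send_rows(rows=[[0,0,0.01,0,1],[0,0,0.03,0,1],[0,0,0.04,0,1],[0,0,0.03,0,1],[0,0,0,0,1]], grip_force=45)

```text
time: 5.32
ee_pos: [0.5518, -0.3169, 0.1255]
tool_rot: [[0.535, -0.845, 0.005], [-0.845, -0.535, -0.004], [0.006, -0.003, -1.0]]
ft_force: [0.5, 0.0, -2.0]
gripper_width: 0.473
```

>>> send_rows(rows=[[0.008,0.037,0,5,1],[0.008,0.037,0,10,1],[0.008,0.037,0,10,1],[0.008,0.037,0,10,1],[0.008,0.037,0,10,1]])

```text
time: 5.95
ee_pos: [0.5888, -0.129, 0.1194]
tool_rot: [[0.977, -0.214, -0.003], [-0.214, -0.977, 0.001], [-0.003, -0.0, -1.0]]
ft_force: [0.5, 0.1, -1.2]
gripper_width: 0.472
```

>>> send_rows(rows=[[0.008,0.037,0,10,1],[0.008,0.037,0,10,1],[0.008,0.037,0,10,1],[0.008,0.037,0,10,1],[0.008,0.037,0,10,1]])

```text
time: 6.58
ee_pos: [0.6287, 0.0557, 0.1193]
tool_rot: [[0.792, 0.611, -0.003], [0.611, -0.792, -0.0], [-0.002, -0.002, -1.0]]
ft_force: [-0.2, -0.6, -1.6]
gripper_width: 0.475
```

>>> send_rows(rows=[[0.009,0.037,0,10,1],[0.01,0.04,0,10,1],[0,0,0,6.7,1],[0,0,0,0,1]])

```text
time: 7.08
ee_pos: [0.6476, 0.1318, 0.1193]
tool_rot: [[0.438, 0.899, -0.003], [0.899, -0.438, -0.001], [-0.002, -0.002, -1.0]]
ft_force: [-0.3, 0.2, -1.9]
gripper_width: 0.469
```

```bash
python3 - <<'E'
from h import *;from workcell import robot;import pickle
d={}
for n in("scene","top"):
    p=robot.snapshot(n);b=p["img"][:,:,::-1].copy();d[n]=p
    p["state"]=robot.get_state();print(p["state"]["ee_pos"],p["state"]["tool_rot"][:2,0])
    cv2.imwrite(f"pics/h_{n}.png",b)
    for r in robot.regions_of(p,"heatsink"):
        print(n,r["score"],r["position"],r["mask"].sum())
        p.setdefault("m",[]).append(r["mask"])
pickle.dump(d,open("d2.pkl","wb"))
E
```

```text
[0.64780529 0.13133376 0.1196979 ] [0.44006034 0.89796686]
scene 0.95 [271.2, 304.2] 455
scene 0.88 [199.9, 324.9] 472
scene 0.68 [381.1, 198.5] 480
scene 0.3 [341.0, 216.1] 4039
[0.64824739 0.13084668 0.12058414] [0.44064826 0.89767942]
top 0.62 [395.3, 259.0] 92
top 0.61 [443.2, 291.1] 246
```

View pics/h_scene.png

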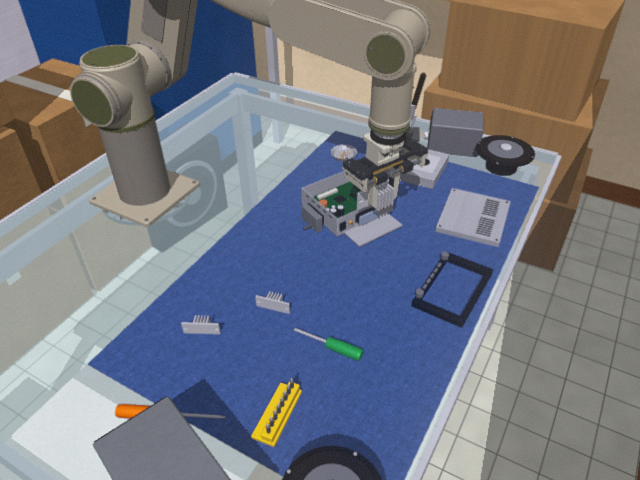

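View pics/h_top.png

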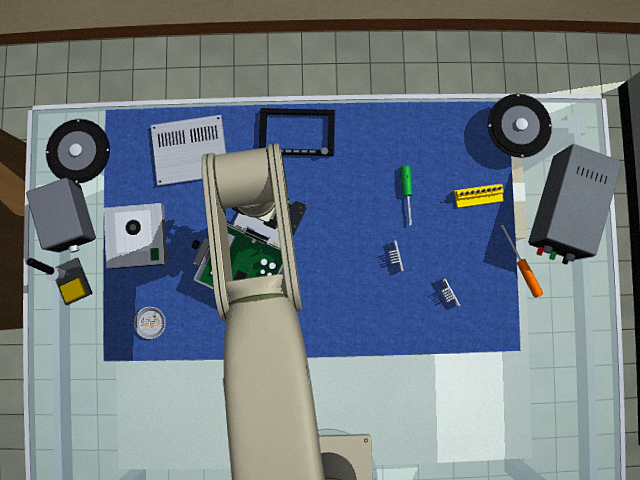

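```bash
cat > ov.py <<'E'
from h import *
def hs_pose(e,R,z0,zt=.012):
    # tool yaw -> hs yaw
    a=np.arctan2(R[1,0],R[0,0])+np.pi/2
    return [e[0]+.02*np.cos(a),e[1]+.02*np.sin(a),a,z0]
def overlay(p,pose,rad,o,S,name):
    u,v,w,h=o;c=cv2.resize(p["img"][v:v+h,u:u+w,::-1],None,fx=S,fy=S,interpolation=cv2.INTER_CUBIC)
    def line(A,B,col):
        q=(proj(p,[A,B])-[u,v]+.5)*S;cv2.line(c,*[tuple(np.round(t).astype(int).tolist()) for t in q],col,1)
    def bx(b,ps,col):
        X=body(b,ps)
        for i in range(8):
            for k in(1,2,4):
                if not i&k: line(X[i],X[i|k],col)
    bx(HS[0],pose,(0,0,255)); bx(box(-35,-5,-22,22,0,46),pose,(0,255,255))
    if rad is not None:
        L=body(np.array([[-140,-68,21],[-140,68,21],[-78,68,21],[-78,-68,21]])/1000.,rad)
        for i in range(4): line(L[i],L[(i+1)%4],(0,255,0))
    cv2.imwrite(name,c)
E
python3 - <<'E'
from ov import *;import pickle
d=pickle.load(open("d2.pkl","rb"));p=d["scene"]
cm=np.array([.6487+.0002,.1317-.0005,.119])
pose=hs_pose([.648,.1315],d["top"]["state"]["tool_rot"],.110);print(pose)
overlay(p,[pose[0],pose[1],pose[2],pose[3]],[.5278,.1925,np.radians(154)],(320,150,110,100),7,"pics/o1.png")
E
```

```text
[np.float64(0.6300464047028091), np.float64(0.1403129686204301), np.float64(2.6852717670129143), 0.11]
```

View pics/o1.png

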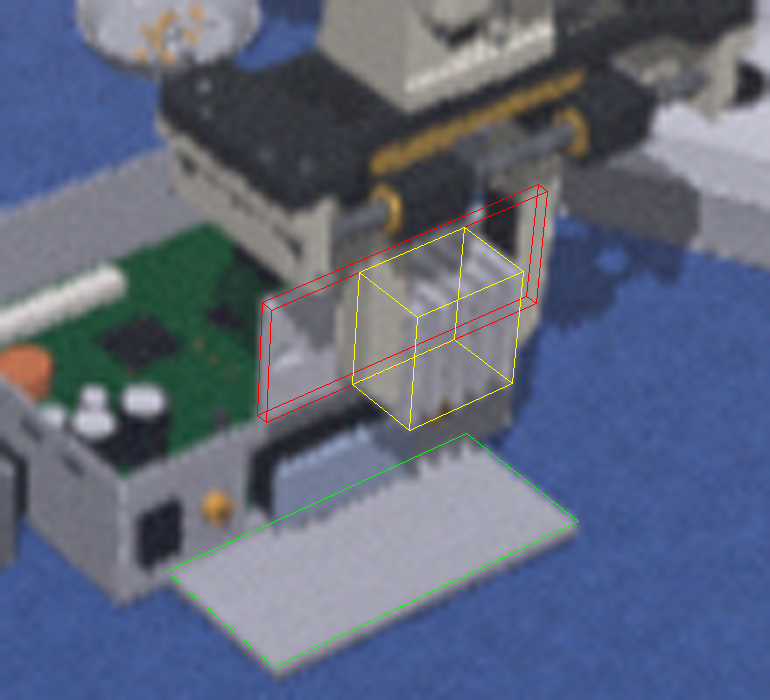

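>>> send_rows(rows=[[0,0,-0.025,0,1],[0,0,-0.025,0,1],[0,0,-0.02,0,1],[0,0,-0.014,0,1],[0,0,0,0,1]])

```text
time: 7.9
ee_pos: [0.6478, 0.1312, 0.0362]
tool_rot: [[0.438, 0.899, -0.002], [0.899, -0.438, -0.0], [-0.001, -0.002, -1.0]]
ft_force: [0.4, 0.6, -1.0]
gripper_width: 0.47
```

```bash
python3 - <<'E'
from ov import *;import pickle
from workcell import robot
E=[];p=robot.snapshot("scene");p["state"]=robot.get_state();print(p["state"]["ee_pos"],p["state"]["tool_rot"],p["state"]["ft_force"])
pickle.dump(p,open("d3.pkl","wb"))
pose=hs_pose([.648,.1315],p["state"]["tool_rot"],.026);print(pose)
u,v,w,h=320,160,110,95
cv2.imwrite("pics/o2raw.png",cv2.resize(p["img"][v:v+h,u:u+w,::-1],None,fx=7,fy=6.3 if 0 else 7,interpolation=cv2.INTER_CUBIC)[:600])
overlay(p,pose,[.5278,.1925,np.radians(154)],(320,160,110,85),7,"pics/o2.png")
E
```

```text
[0.64869783 0.13136441 0.03748813] [[ 4.38129405e-01  8.98911767e-01 -5.10171213e-04]
 [ 8.98911862e-01 -4.38129499e-01 -8.33351897e-05]
 [-2.98432041e-04 -4.22087358e-04 -9.99999866e-01]] [ 0.56403559 -0.21126186 -1.85484906]
[np.float64(0.6300217619633389), np.float64(0.1402625884929712), np.float64(2.688075970960811), 0.026]
```

View pics/o2.png

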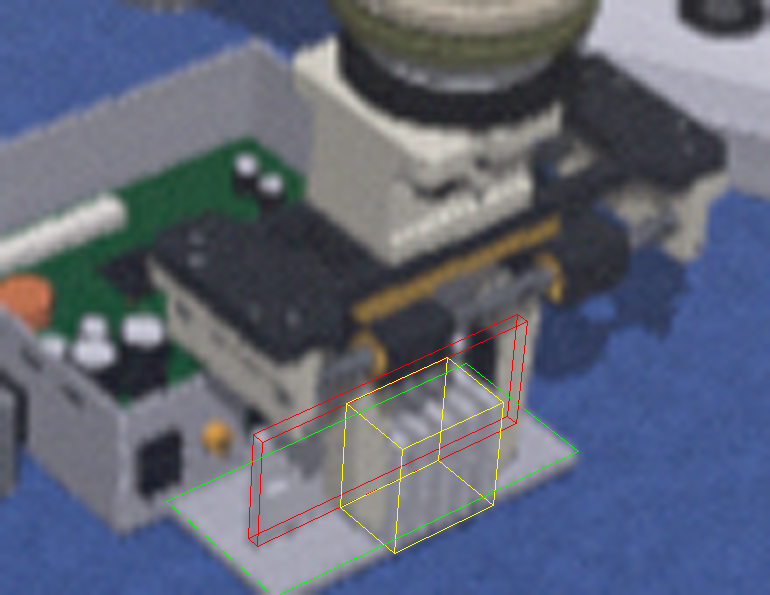

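View pics/o2raw.png

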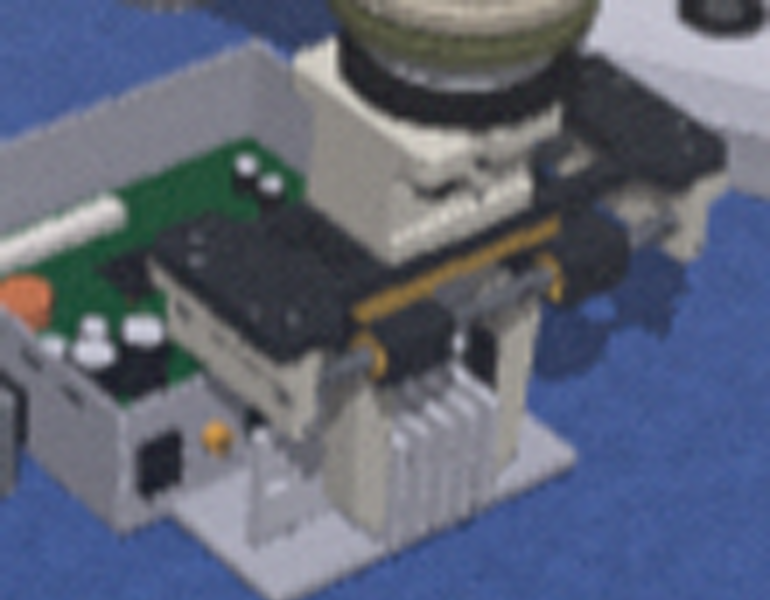

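```bash
python3 - <<'E'
from ov import *;import pickle
p=pickle.load(open("d3.pkl","rb"))
pose=hs_pose([.648,.1315],p["state"]["tool_rot"],.026)
u,v,w,h=348,208,50,40;S=16
c=cv2.resize(p["img"][v:v+h,u:u+w,::-1],None,fx=S,fy=S,interpolation=cv2.INTER_CUBIC)
def dot(X,col,ps):
    q=(proj(p,body([np.array(X)/1000.],ps))[0]-[u,v]+.5)*S;print(X,q);cv2.circle(c,tuple(np.round(q).astype(int).tolist()),3,col,-1)
for s in(0,46):
    for x in(0,-5): dot((x,58,s),(0,0,255),pose)
for dy in(-6,6):
  for dz in(-3,3): dot((-5,49+dy,23+dz),(0,255,0),pose)
for y in(-22,22):
  for z in(0,46): dot((-35,y,z),(0,255,255),pose)
dot((-84,49,44),(255,0,255),[.5278,.1925,np.radians(154)])
cv2.imwrite("pics/o3.png",c[:600])
E
```

```text
(0, 58, 0) [119.63316665 461.32569639]
(-5, 58, 0) [139.78223592 479.05084205]
(0, 58, 46) [130.13733961 224.73333802]
(-5, 58, 46) [150.7871122  242.30517477]
(-5, 43, 20) [224.2510864  340.29308794]
(-5, 43, 26) [225.91952731 309.45244237]
(-5, 55, 20) [160.51770489 370.00283699]
(-5, 55, 26) [161.9999778  339.13386505]
(-35, -22, 0) [678.04251586 386.91933245]
(-35, -22, 46) [701.39571045 150.73346359]
(-35, 22, 0) [452.22302119 495.80051695]
(-35, 22, 46) [470.61954631 258.79072927]
(-84, 49, 44) [ 59.30692098 236.28794491]
```

View pics/o3.png

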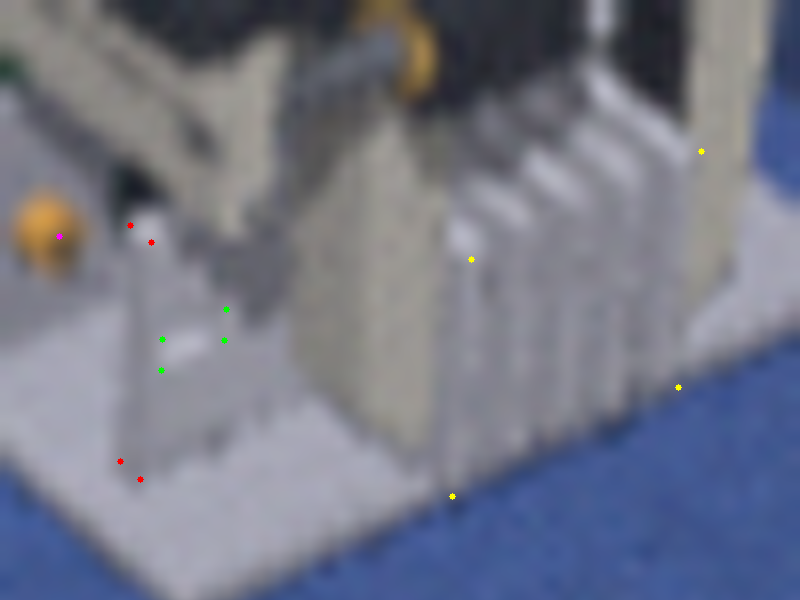

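>>> send_rows(rows=[[-0.004,0.002,0,0,1],[-0.004,0.002,0,0,1],[-0.004,0.002,0,0,1],[-0.003,0.002,0,0,1],[0,0,-0.002,0,1]])

```text
time: 8.57
ee_pos: [0.6337, 0.1398, 0.0359]
tool_rot: [[0.437, 0.899, 0.0], [0.899, -0.437, 0.0], [0.0, 0.0, -1.0]]
ft_force: [0.3, -0.0, -1.3]
gripper_width: 0.473
```

>>> send_rows(rows=[[0,0,-0.001,0,1],[0,0,0,0,1],[0,0,0,0,1]])

```text
time: 8.95
ee_pos: [0.6339, 0.1394, 0.0346]
tool_rot: [[0.438, 0.899, -0.0], [0.899, -0.438, -0.0], [-0.0, -0.0, -1.0]]
ft_force: [-0.9, 1.1, -0.4]
gripper_width: 0.47
```

>>> send_rows(rows=[[0,0,-0.001,0,1],[0,0,0,0,1],[0,0,0,0,1]])

```text
time: 9.32
ee_pos: [0.6338, 0.1395, 0.0336]
tool_rot: [[0.438, 0.899, -0.0], [0.899, -0.438, -0.0], [-0.0, -0.0, -1.0]]
ft_force: [-0.7, -0.3, -2.1]
gripper_width: 0.466
```

>>> send_rows(rows=[[0,0,-0.001,0,1],[0,0,0,0,1],[0,0,-0.001,0,1],[0,0,0,0,1],[0,0,0,0,1]])

```text
time: 9.95
ee_pos: [0.6338, 0.1395, 0.0316]
tool_rot: [[0.438, 0.899, -0.0], [0.899, -0.438, -0.0], [-0.0, -0.0, -1.0]]
ft_force: [0.7, -0.1, -0.8]
gripper_width: 0.472
```

>>> send_rows(rows=[[0,0,-0.001,0,1],[0,0,0,0,1],[0,0,0,0,1]])

```text
time: 10.32
ee_pos: [0.6338, 0.1395, 0.0306]
tool_rot: [[0.438, 0.899, -0.0], [0.899, -0.438, -0.0], [-0.0, 0.0, -1.0]]
ft_force: [0.4, -0.4, -1.4]
gripper_width: 0.47
```

>>> send_rows(rows=[[0,0,-0.0005,0,1],[0,0,0,0,1],[0,0,0,0,1]])

```text
time: 10.7
ee_pos: [0.6338, 0.1395, 0.0301]
tool_rot: [[0.438, 0.899, -0.0], [0.899, -0.438, -0.0], [-0.0, -0.0, -1.0]]
ft_force: [0.9, -0.5, -1.0]
gripper_width: 0.469
```

>>> send_rows(rows=[[0,0,-0.0005,0,1],[0,0,0,0,1],[0,0,0,0,1]])

```text
time: 11.08
ee_pos: [0.6339, 0.1395, 0.0297]
tool_rot: [[0.438, 0.899, 0.0], [0.899, -0.438, 0.0], [0.0, 0.0, -1.0]]
ft_force: [0.3, 0.1, -1.3]
gripper_width: 0.471
```

>>> send_rows(rows=[[0,0,-0.0005,0,1],[0,0,0,0,1],[0,0,0,0,1]])

```text
time: 11.45
ee_pos: [0.6339, 0.1395, 0.0297]
tool_rot: [[0.438, 0.899, 0.0], [0.899, -0.438, -0.0], [0.0, 0.0, -1.0]]
ft_force: [-2.3, 0.3, 5.2]
gripper_width: 0.474
```

>>> send_rows(rows=[[0,0,0.0002,0,1],[-0.0018,0.0009,0,0,1],[-0.0018,0.0009,0,0,1],[0,0,0,0,1],[0,0,0,0,1]])

```text
time: 12.08
ee_pos: [0.6306, 0.1414, 0.0297]
tool_rot: [[0.438, 0.899, 0.001], [0.899, -0.438, 0.0], [0.001, 0.001, -1.0]]
ft_force: [1.8, 0.3, 4.2]
gripper_width: 0.47
```

```bash
python3 - <<'E'
from ov import *;import pickle
from workcell import robot
p=robot.snapshot("scene");s=p["state"]=robot.get_state();print(s["ee_pos"],s["ft_force"],s["ft_torque"])
pickle.dump(p,open("d4.pkl","wb"))
u,v,w,h=335,190,80,60
cv2.imwrite("pics/o4.png",cv2.resize(p["img"][v:v+h,u:u+w,::-1],None,fx=10,fy=10,interpolation=cv2.INTER_CUBIC))
E
```

```text
[0.63060576 0.14138962 0.02970089] [ 1.87331941 -0.783556    4.13968972] [-0.20092957 -0.36286147  0.06093473]
```

View pics/o4.png

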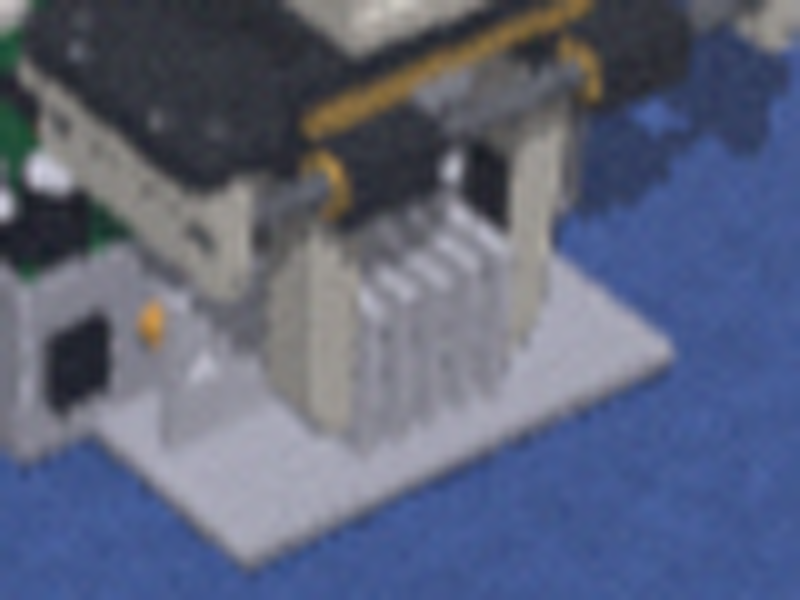

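```bash
python3 - <<'E'
from ov import *;import pickle
p=pickle.load(open("d4.pkl","rb"))
a=np.radians(154);R=np.array([[np.cos(a),np.sin(a)],[-np.sin(a),np.cos(a)]])
for nm,o in(("scene",[.5278,.1925]),):
  for k,uv in dict(lipL=(359.5,245.1),lipR=(402,224),finL=(370.5,234.7),finR=(384.8,228.0),plate=(351.,234.)).items():
    X=ray(p,uv,.021);print(k,X[:2].round(4),(R@(X[:2]-o)*1000).round(1))
# tcp in radio coords
print("tcp",R@(p["state"]["ee_pos"][:2]-[.5278,.1925])*1000)
# edge-photometric fit: gradient magnitude along model edges over shifts
g=cv2.cvtColor(p["img"],cv2.COLOR_RGB2GRAY).astype(np.float32)
G=cv2.magnitude(cv2.Sobel(g,5,1,0),cv2.Sobel(g,5,0,1))
def sc(pose,segs):
    s=0;n=0
    for A,B in segs:
        t=np.linspace(0,1,30)[:,None];X=np.array(A)*(1-t)+np.array(B)*t
        q=proj(p,body(X/1000.,pose)).astype(np.float32)
        s+=cv2.remap(G,q[:,0].reshape(-1,1),q[:,1].reshape(-1,1),1).mean();n+=1
    return s/n
seg=[((-35,22,5),(-35,22,44)),((-35,-22,10),(-35,-22,44)),((-35,22,46),(-8,22,46)),((0,58,2),(0,58,44)),((-5,58,0),(-5,40,0)),((-35,-22,46),(-10,-22,46))]
e=p["state"]["ee_pos"];c=[]
for dx in np.arange(-6,6.1,.5):
  for dy in np.arange(-5,5.1,.5):
    u=np.array([np.cos(a),np.sin(a)]);w=np.array([-u[1],u[0]])
    o=e[:2]+u*(.020+dx/1000)+w*dy/1000
    c.append((sc([*o,a,.021],seg),dx,dy,(R@(o-[.5278,.1925])*1000).round(1)))
for t in sorted(c,key=lambda t:-t[0])[:8]:print(t)
E
```

```text
lipL [0.626 0.07 ] [-142.    67.1]
lipR [0.6833 0.192 ] [-140.   -67.7]
finL [0.6324 0.1171] [-127.1   21.9]
finR [0.6523 0.1572] [-127.4  -22.8]
plate [0.5897 0.0965] [-97.7  59.1]
tcp [-114.80652344    0.87063036]
(np.float32(107.25531), np.float64(6.0), np.float64(-0.5), array([-88.8,   0.4]))
(np.float32(107.22175), np.float64(6.0), np.float64(-1.0), array([-88.8,  -0.1]))
(np.float32(106.89414), np.float64(5.5), np.float64(-0.5), array([-89.3,   0.4]))
(np.float32(106.810875), np.float64(6.0), np.float64(0.0), array([-88.8,   0.9]))
(np.float32(106.69445), np.float64(5.5), np.float64(-1.0), array([-89.3,  -0.1]))
(np.float32(106.578064), np.float64(5.0), np.float64(-0.5), array([-89.8,   0.4]))
(np.float32(106.42932), np.float64(6.0), np.float64(-1.5), array([-88.8,  -0.6]))
(np.float32(106.24099), np.float64(4.0), np.float64(-0.5), array([-90.8,   0.4]))
```

>>> send_rows(rows=[[0,0,0.0001,0,1],[-0.0009,0.0004,0,0,1],[0,0,0,0,1],[0,0,0,0,1]])

```text
time: 12.62
ee_pos: [0.6296, 0.1417, 0.0297]
tool_rot: [[0.438, 0.899, 0.001], [0.899, -0.438, 0.0], [0.0, 0.0, -1.0]]
ft_force: [2.5, -1.3, 4.9]
gripper_width: 0.471
```

>>> send_rows(rows=[[-0.0009,0.0005,0,0,1],[0,0,0,0,1],[0,0,0,0,1]])

```text
time: 13.0
ee_pos: [0.6286, 0.1421, 0.0297]
tool_rot: [[0.438, 0.899, 0.001], [0.899, -0.438, -0.0], [0.0, 0.0, -1.0]]
ft_force: [2.7, -0.5, 5.1]
gripper_width: 0.47
```

>>> send_rows(rows=[[-0.0009,0.0004,0,0,1],[0,0,0,0,1],[0,0,0,0,1]])

```text
time: 13.38
ee_pos: [0.6278, 0.1425, 0.0297]
tool_rot: [[0.438, 0.899, 0.001], [0.899, -0.438, -0.0], [0.0, 0.001, -1.0]]
ft_force: [3.2, -1.1, 4.8]
gripper_width: 0.464
```

>>> send_rows(rows=[[0,0,0.0002,0,1],[0,0,0,0,1],[0,0,0,0,1]])

```text
time: 13.75
ee_pos: [0.6276, 0.1426, 0.0297]
tool_rot: [[0.438, 0.899, 0.0], [0.899, -0.438, -0.0], [0.0, 0.0, -1.0]]
ft_force: [5.2, -1.0, 4.6]
gripper_width: 0.467
```

>>> send_rows(rows=[[-0.0009,0.0005,0,0,1],[0,0,0,0,1],[0,0,0,0,1]])

```text
time: 14.12
ee_pos: [0.6268, 0.143, 0.0297]
tool_rot: [[0.438, 0.899, 0.0], [0.899, -0.438, -0.0], [0.0, 0.0, -1.0]]
ft_force: [4.2, -1.4, 3.6]
gripper_width: 0.469
```

>>> send_rows(rows=[[-0.0009,0.0004,0,0,1],[0,0,0,0,1],[0,0,0,0,1]])

```text
time: 14.5
ee_pos: [0.626, 0.1434, 0.0297]
tool_rot: [[0.438, 0.899, 0.001], [0.899, -0.438, -0.0], [0.0, 0.001, -1.0]]
ft_force: [5.2, -2.1, 3.0]
gripper_width: 0.469
```

>>> send_rows(rows=[[-0.0009,0.0004,0,0,1],[0,0,0,0,1],[0,0,0,0,1]])

```text
time: 14.88
ee_pos: [0.6253, 0.1437, 0.0297]
tool_rot: [[0.438, 0.899, 0.001], [0.899, -0.438, -0.0], [0.0, 0.001, -1.0]]
ft_force: [7.2, -2.1, 2.1]
gripper_width: 0.47
```

>>> send_rows(rows=[[-0.0009,0.0005,0,0,1],[0,0,0,0,1],[0,0,0,0,1]])

```text
time: 15.25
ee_pos: [0.6246, 0.144, 0.0297]
tool_rot: [[0.438, 0.899, 0.001], [0.899, -0.438, -0.0], [0.0, 0.001, -1.0]]
ft_force: [7.3, -2.6, 1.8]
gripper_width: 0.471
```

```bash
python3 - <<'E'
from ov import *;import pickle
from workcell import robot
F=[];E=[]
for i in range(6):
    p=robot.snapshot("scene");s=robot.get_state();F.append(s["ft_force"]);E.append(s["ee_pos"])
F=np.array(F);print(np.mean(E,0),F.mean(0),F.std(0),F@np.array([.899,-.438,0]),s["time"],s["ft_torque"])
p["state"]=s;pickle.dump(p,open("d5.pkl","wb"))
u,v,w,h=335,190,80,60
cv2.imwrite("pics/o5.png",cv2.resize(p["img"][v:v+h,u:u+w,::-1],None,fx=10,fy=10,interpolation=cv2.INTER_CUBIC))
E
```

```text
[0.62458754 0.1440152  0.0297123 ] [ 7.67576048 -2.51443665  1.98894616] [0.4718583  0.27147514 0.24111671] [7.85771665 8.43162157 7.07371315 8.17611634 8.42520503 8.04661884] 15.55 [-0.41196792 -1.34580799  0.02842324]
```

View pics/o5.png

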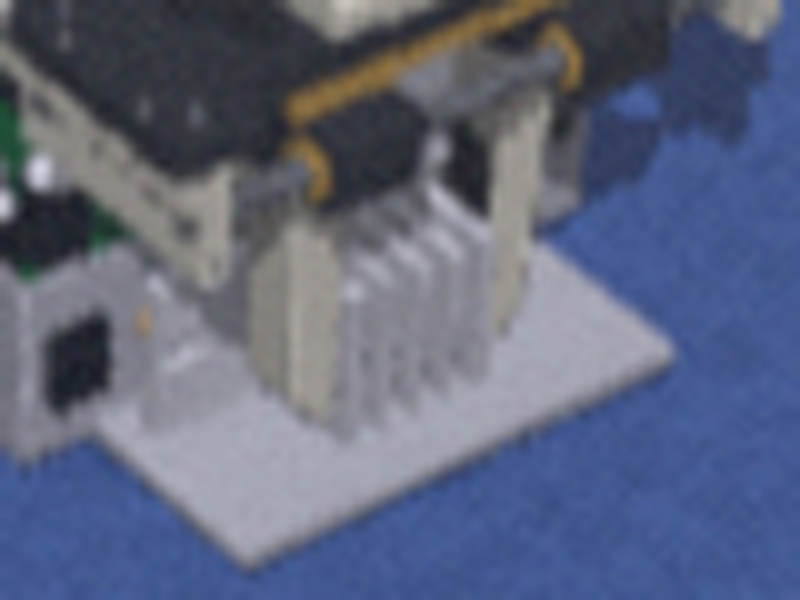

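>>> send_rows(rows=[[-0.0009,0.0004,-0.0001,0,1],[0,0,0,0,1],[0,0,0,0,1]])

```text
time: 15.92
ee_pos: [0.624, 0.1443, 0.0297]
tool_rot: [[0.438, 0.899, 0.002], [0.899, -0.438, -0.001], [0.0, 0.002, -1.0]]
ft_force: [8.9, -3.1, 1.3]
gripper_width: 0.472
```

>>> send_rows(rows=[[-0.0007,0.0004,0,0,1],[0,0,0,0,1],[0,0,0,0,1]])

```text
time: 16.3
ee_pos: [0.6236, 0.1445, 0.0298]
tool_rot: [[0.438, 0.899, 0.003], [0.899, -0.438, -0.001], [0.001, 0.003, -1.0]]
ft_force: [9.2, -3.5, 0.5]
gripper_width: 0.47
```

```bash
cat > chk.py <<'E'
from ov import *;import pickle,sys
from workcell import robot
F=[];E=[];T=[]
for i in range(8):
    p=robot.snapshot("scene");s=robot.get_state();F.append(s["ft_force"]);E.append(s["ee_pos"]);T.append(s["ft_torque"])
F=np.array(F);print(np.mean(E,0),F.mean(0),(F@np.array([.899,-.438,0])).mean(),s["time"],np.mean(T,0),s["gripper_width"]);print(s["tool_rot"].round(4))
u,v,w,h=335,190,80,60
cv2.imwrite(sys.argv[1],cv2.resize(p["img"][v:v+h,u:u+w,::-1],None,fx=10,fy=10,interpolation=cv2.INTER_CUBIC))
a=np.radians(154);R=np.array([[np.cos(a),np.sin(a)],[-np.sin(a),np.cos(a)]])
for uv in((369,233.7),(383,227.3)): print((R@(ray(p,uv,.021)[:2]-[.5278,.1925])*1000).round(1))
E
python3 chk.py pics/o6.png
```

```text
[0.62354191 0.14452955 0.02975585] [ 9.7405192  -3.71608586  0.75967982] 10.384372365871902 16.7 [-0.620948   -1.65601083  0.05578845] 0.47219116262251837
[[ 4.381e-01  8.989e-01  2.500e-03]
 [ 8.989e-01 -4.381e-01 -7.000e-04]
 [ 5.000e-04  2.500e-03 -1.000e+00]]
[-122.1   22.5]
[-122.8  -20.9]
```

View pics/o6.png

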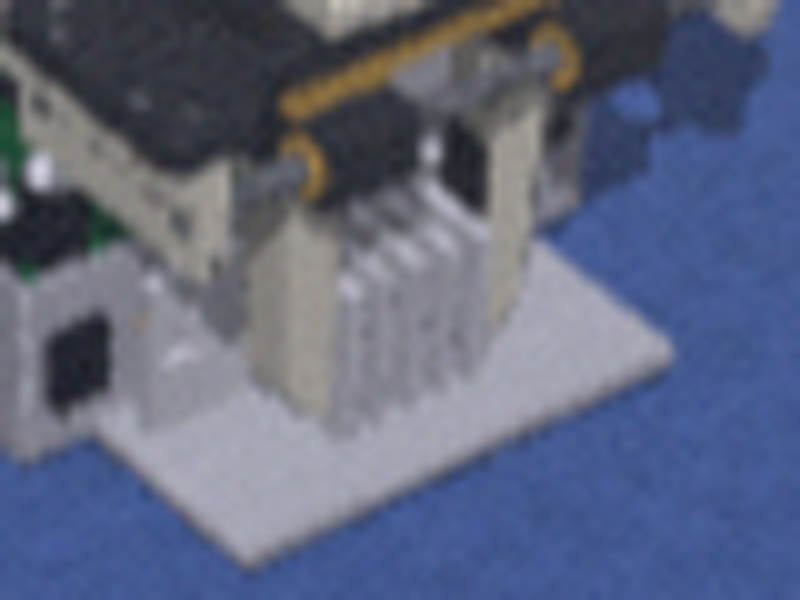

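>>> send_rows(rows=[[-0.0003,0.0001,-0.0003,0,1],[0,0,0,0,1],[0,0,0,0,1],[0,0,0,0,1],[0,0,0,0,1]])

```text
time: 17.32
ee_pos: [0.6235, 0.1445, 0.0297]
tool_rot: [[0.438, 0.899, 0.003], [0.899, -0.438, -0.001], [0.001, 0.003, -1.0]]
ft_force: [9.9, -4.7, 2.2]
gripper_width: 0.476
```

```bash
python3 chk.py pics/o7.png
```

```text
[0.62353195 0.14454036 0.02975417] [10.0678407  -3.85081237  2.06851404] 10.737644606529518 17.725 [-0.73796341 -1.66660258  0.04040477] 0.46943860997904563
[[ 4.381e-01  8.989e-01  3.100e-03]
 [ 8.989e-01 -4.381e-01 -8.000e-04]
 [ 7.000e-04  3.100e-03 -1.000e+00]]
[-122.1   22.5]
[-122.8  -20.9]
```

>>> send_rows(rows=[[0,0,0,0,1],[0,0,0,0,1],[0,0,0,0,1],[0,0,0,0,1],[0,0,0,0,1]])

```text
time: 18.35
ee_pos: [0.6235, 0.1445, 0.0298]
tool_rot: [[0.438, 0.899, 0.003], [0.899, -0.438, -0.001], [0.001, 0.003, -1.0]]
ft_force: [10.2, -3.4, 1.3]
gripper_width: 0.471
```

>>> send_rows(rows=[[0,0,0,0,1],[0,0,0,0,1],[0,0,0,0,1],[0,0,0,0,1],[0,0,0,0,1]])

```text
time: 18.98
ee_pos: [0.6235, 0.1445, 0.0298]
tool_rot: [[0.438, 0.899, 0.003], [0.899, -0.438, -0.001], [0.001, 0.003, -1.0]]
ft_force: [9.2, -3.3, 2.3]
gripper_width: 0.468
```

>>> send_rows(rows=[[0,0,0,0,1],[0,0,0,0,1],[0,0,0,0,1],[0,0,0,0,1],[0,0,0,0,1]])

```text
time: 19.6
ee_pos: [0.6235, 0.1445, 0.0298]
tool_rot: [[0.438, 0.899, 0.003], [0.899, -0.438, -0.001], [0.001, 0.003, -1.0]]
ft_force: [9.3, -4.3, 1.9]
gripper_width: 0.471
```

>>> send_rows(rows=[[0,0,0,0,1],[0,0,0,0,1],[0,0,0,0,1],[0,0,0,0,1],[0,0,0,0,1]])

```text
time: 20.23
ee_pos: [0.6235, 0.1446, 0.0297]
tool_rot: [[0.438, 0.899, 0.003], [0.899, -0.438, -0.001], [0.001, 0.003, -1.0]]
ft_force: [9.7, -4.8, 3.0]
gripper_width: 0.471
```

```bash
python3 chk.py pics/o8.png; python3 - <<'E'
from workcell import robot
import cv2
p=robot.snapshot("scene");cv2.imwrite("pics/f.png",p["img"][:,:,::-1])
E
```

```text
[0.62353982 0.14453299 0.02976233] [ 9.89526927 -4.0871222   1.8129792 ] 10.686006596347745 20.625 [-0.70994416 -1.64504058  0.03887454] 0.4685659108877069
[[ 4.382e-01  8.989e-01  3.100e-03]
 [ 8.989e-01 -4.382e-01 -7.000e-04]
 [ 7.000e-04  3.100e-03 -1.000e+00]]
[-122.1   22.5]
[-122.8  -20.9]
```

View pics/o8.png

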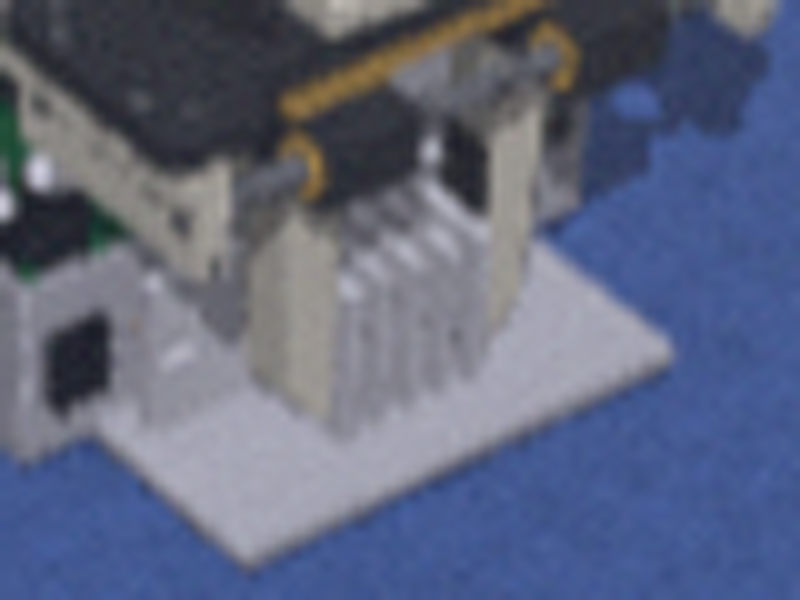

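View pics/f.png

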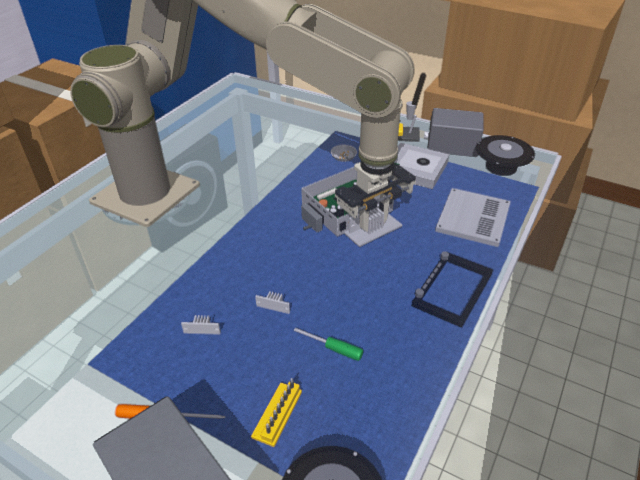

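```bash
python3 -c "
from workcell import robot
print(robot.job_done()); s=robot.get_state(); print(s['time'],s['ft_force'])"
```

```text
the job is handed in; nothing more can be done
None
the job is handed in; nothing more can be done
```

The heat sink is standing on the lip with its flat face on the chip's pad. The arm was still gripping it (45 N) and pressing when I handed the job in at about 20.7 s.

- **Push:** the wrist read 10.4–10.7 N along the radio's +x for over 3 s before the hand-in. About 1 N of that is probably friction on the lip, so I estimate the spring takes 9.7–10.7 N. The chip is then about 4.6–5 mm in, estimated from the force and how far the arm moved after contact.
- **Standing on the lip:** pressing down a little more raised the vertical force but not the height, so the foot is resting on the lip. I put that load at roughly 3 N.
- **Squareness:** the tool leaned only about 0.2° under the push. The fin feet lay within about 1° of parallel to the back wall.
- **Slots to bosses:** the fin feet put the heat sink within about 1 mm of centre sideways. I could not see the bosses through the slots directly.
- **Camera disagreement:** the two cameras put the radio about 4 mm apart. I averaged them for the approach, then used the scene camera for sideways position and the contact force for depth.
- **Other things on the bench:** none of those visible in the last scene picture had moved. The arm and gripper partly hid the dish and the disc drive there.

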